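# Push the valve seat out of the cream-depositor block

## Robot

A 6-joint arm with a two-finger parallel gripper is mounted at the origin on the work surface. World frame = base frame: x ahead of the robot, y to its left, z up, the work surface at z = 0. Lengths are in mm, angles in rad, forces in N, time in s.
With the tool pointing down it reaches from about 300 to 875 mm from the base axis. Payload 6.4 kg.
Tool frame: the origin (TCP) lies on the front face of the gripper's body, between the roots of the fingers; the fingertips stand r.tip_extent ahead of it and the grasp point (between the pads) lies 54 mm ahead of it (r.tip_extent is the distance from the TCP to the fingertips, in mm); x points along the fingers, y is the direction in which the jaws open and shut, and the axes are right-handed (so a half turn about x gives the same grasp; the last joint's range is limited). The gripper opens to 85 mm and grips with 20 to 120 N. Pads are 22 mm wide; open, the fingers measure 114 mm over their backs; the gripper's body (76 mm by 85 mm) begins 54 mm behind the grasp point. The pads swing forward as they close: fully open they stand 13 mm farther back than shut.
Start: joints at [0.985, 0.181, 1.607, -0, 1.354, -0.206], TCP at [213.162, 534.044, 303.888] pointing down, gripper open.
Joint ranges: [-2.99, 2.99], [-0.89, 2.07], [0.3, 2.58], [-1.14, 4.28], [0, 2.63], [-3.12, 3.12]. Speed limits (rad/s): [2.57, 2.57, 3.01, 3.14, 3.14, 3.14].

## Interface

Orientations are given as a 3x3 rotation matrix whose columns are the frame's x, y, z axes.
In Python, from bench import sensors, optics, r gives the robot as it stands.
- The arm moves only by the tool arm_command, never from a script. Its argument "rows" is a list of rows, each a list of 6 numbers: the shift along the tool's x, y, z in mm, then the turn, a rotation vector about the tool's x, y, z in rad. In form: [[tx, ty, tz, wx, wy, wz], ...]. A call has 1 to 12 rows; each row is the pose to reach, as a shift and turn from the pose commanded when the call began, along the tool's axes at that moment; what a row does not reach only later rows make up. A row lasts 1/10 s, in which the tool goes at most 50 mm and 8.59 degrees, less where a joint would pass 70% of its speed; a pose out of reach is approached as far as the arm can. A call with a gripper value outside its range is refused whole. "fingers" is the closure, from -1 (fully open) to 1 (shut), set as the call begins (left out, the last holds). The fingers move at their own pace and stop on an object; the grip force is fixed at half the most. Time passes only in rows, so rows that repeat a pose let the fingers close. It gives the time, the measured TCP pose, the force and the opening at its end, in the units of the state.
- sensors.state(): the state, without advancing time (a new reading comes with each control period).
- optics.get_image(name): name is "side" or "top" or "wrist"; returns a dict with "frame" (400x640x3 uint8, red, green, blue), "vertical_fov" (degrees; the focal length in pixels is half the picture's height over the tangent of half this angle, whatever the lens; pixels are square), "cx", "cy" (the principal point, pixels), "R" (3x3) and "t" (3): a world point X has camera coordinates R X + t. Camera axes: x right, y down, z forward; pixel columns grow to the right and rows downward; lengths in mm; the calibration is good to about 2 mm. A picture is of the moment at which its call begins. There is no depth.
- r.job_done(): hands the job in, once; it reports no verdict.
The state is a dict: "time_s": time; "q": joint angles; "joint_velocities": joint speeds; "tau": joint torques, N m; "tool_pos": TCP position; "tcp_rot": TCP orientation; "contact_force": force on the tool from outside, world axes, zero at the start; "ft_torque": the same for the moment, N m; "width": finger opening in mm.
Only numpy, scipy, OpenCV 4.12 (cv2) and the standard library are available. Lean on these libraries where they do the work, as an engineer would, in place of code of your own. Each camera call takes 0.05 s, during which the arm holds its last target.

## Task

The cream depositor has been stripped for washing and its white nylon valve seat is stuck in the aluminium block. Lower the block over the upright pin of the blue push-out stand, feeling gently for the hole underneath and never bearing down hard, and press it fully down onto the stand so that the pin pokes the seat up. Leave the block sitting flat on the stand, lift the seat out and stand it upright in the green wash tray; drop nothing and leave the other things alone.

Things in the scene. Friction and masses are not known exactly. Their poses are not given: they have to be found in the camera images.
- block_mid (a point): Centre (half-way up) of the loose grey-anodised aluminium valve block: 94 mm long along its x axis, 52 mm wide along y, 45 mm high, z up, 0.5 kg in all; it stands on the table, flat side down. Grip it across its width. In its top is a 37 mm round bore with the white seat.
- seat_mid (a point): Centre (half-way up) of the loose white nylon valve seat with a red band and a red dot on top: an upright cylinder, 36 mm in diameter, 35 mm high, about 50 g, z up. At the start it is home in the bore, its top 2 mm below the block's top, so it cannot be gripped.
- stand_seat (a point): Centre of the flat top face of the fixed blue push-out stand, a disc 124 mm in diameter, its top 20 mm above the table. The pin rises here. With the block fully down its underside rests on this face and the seat has been poked up 20 mm, standing 18 mm proud of the block.
- pin_tip (a point): Tip of the fixed upright steel pin on the stand's centre, 8 mm in diameter with a flat end, 28 mm tall above the stand's top face.
- block: The same block, origin at the centre of its underside. Unseen below: a stuck rotary steel shutter, 1 mm above the underside, 4 mm thick; its 13 mm hole is the only way in. The hole's centre is 8.5 mm from the block's centre, in any direction, not measured. The seat's underside is 8 mm above the block's: a pin in the hole meets it 7 mm deeper than the shutter.
- seat: The same seat; origin at the centre of its underside. Two spring clips low in the bore hold it: 5 to 15 N from below push it up; after about 10 mm it is past the clips and loose.
- stand: The same stand with its pin; origin at the centre of its underside, on the table.
- tray: Fixed open green plastic wash tray, 150 x 150 mm outside, 22 mm high, walls 4 mm and floor 4 mm thick; origin at the centre of its underside, x and y along its sides.
- spare_mid (a point): Centre of a loose blue spare seat, the same size as the white one, standing on the table. Leave it.
- bowl: Loose steel bowl, 170 mm wide, 75 mm high; origin at its underside. Leave it.
- jar: Loose amber jar with a red cap, 70 mm wide, 100 mm high; origin at its underside. Leave it.
- bottle: Loose white bottle with a yellow cap, 68 mm wide, 190 mm high; origin at its underside. Leave it.
- cup: Loose steel cup, 72 mm wide, 90 mm high; origin at its underside. Leave it.
- nozzle: Loose steel piping nozzle, a cone 32 mm wide, 50 mm high; origin at its underside. Leave it.
- spatula_grip (a point): Middle of the handle of a loose spatula that lies on the table. Leave it.
Mind the look-alikes: they are no part of the job. What is meant by the stand is not purple, and is the smaller of those in its own colour.

How it is judged:
By the outcome, as a careful person would: the job done as asked, in the order asked, and still so for the second after the job is handed in, with the robot touching nothing.
It also fails if it takes over 72 s, if anything falls off the work surface, if the arm or the gripper's body presses on something with over 40 N, if the wrist force passes 120 N, or if a joint passes its speed limit or range.

## Working session

There is one attempt and no reset: what is moved stays moved. The work goes in short steps, Python scripts to look and compute and a tool call to move; the robot and the scene stay as the last step left them, time stands still between calls to the robot, and variables do not carry over. Pictures are saved under pics/ and viewed, and the job is handed in when it is done.

Besides the shell and the picture viewer there is one more tool, called after "Emit:" by a JSON object that holds its "method" and its "body", one argument or row to a line. arm_command: Moves the arm, as the interface text tells. Its arguments: {"type":"object","properties":{"rows":{"type":"array"},"fingers":{"type":"number"}},"required":["rows"]}

```bash
ls; mkdir -p pics; python3 - <<'E'
from bench import sensors, optics, r
import cv2
print(r.tip_extent, sensors.state())
for n in("side","top","wrist"):
    d=optics.get_image(n); cv2.imwrite(f"pics/{n}0.png",d["frame"][:,:,::-1]); print(n,d["vertical_fov"],d["cx"],d["cy"],d["R"],d["t"])
E
```

```text
pics
72.6 {'time_s': 0.0, 'q': array([ 9.84711657e-01,  1.81526339e-01,  1.60805517e+00, -1.40568090e-06,
        1.35378000e+00, -2.06266784e-01]), 'joint_velocities': array([ 0.00319685,  0.00093822,  0.00030282,  0.00079533, -0.00029148,
        0.00139889]), 'tau': array([ 7.27632250e-04, -4.44862318e+01, -3.51340663e+01, -2.43141112e-04,
        9.19444661e-03, -3.24858945e-05]), 'tool_pos': array([212.89786376, 533.65715133, 302.96950783]), 'tcp_rot': array([[-9.77218022e-04,  3.70750213e-01,  9.28732106e-01],
       [-1.47441772e-03,  9.28731006e-01, -3.70751325e-01],
       [-9.99998436e-01, -1.73164395e-03, -3.60931992e-04]]), 'contact_force': array([-0.54334611, -0.20750663,  0.34482274]), 'ft_torque': array([ 0.00091348,  0.03550897, -0.03171568]), 'width': 85.44709909151575}
side 50.11568708444263 319.77470591661927 197.95089307722887 [[ 0.75684869 -0.6535821   0.00324073]
 [-0.34971821 -0.4091529  -0.84278768]
 [ 0.5521569   0.63672941 -0.5382364 ]] [-433.63560706  236.43037584  896.3205853 ]
top 57.80597375725951 320.7657541110965 201.44331018402457 [[-0.00946885 -0.99988917 -0.01148837]
 [-0.98257907  0.01143617 -0.18549279]
 [ 0.18560362  0.00953183 -0.98257847]] [   4.30860995  542.34821169 1032.48441362]
wrist 64.31667171173689 319.96032991052175 203.85922028625052 [[ 0.37079896  0.92871161 -0.0016933 ]
 [ 0.88665403 -0.35346332  0.29817495]
 [ 0.27632002 -0.11206434 -0.95450973]] [-573.99952343  -38.50455228  380.00398771]
```

View pics/top0.png

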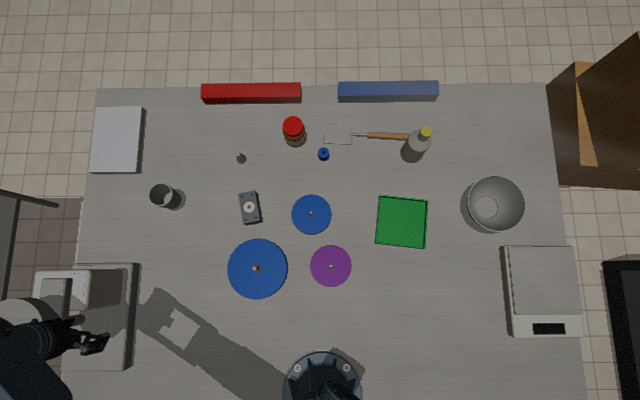

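View pics/side0.png

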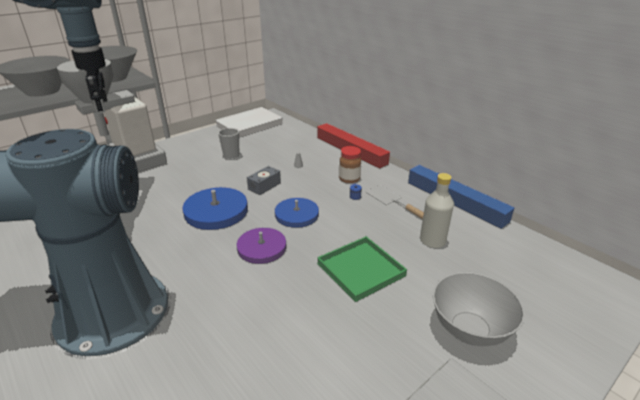

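View pics/wrist0.png

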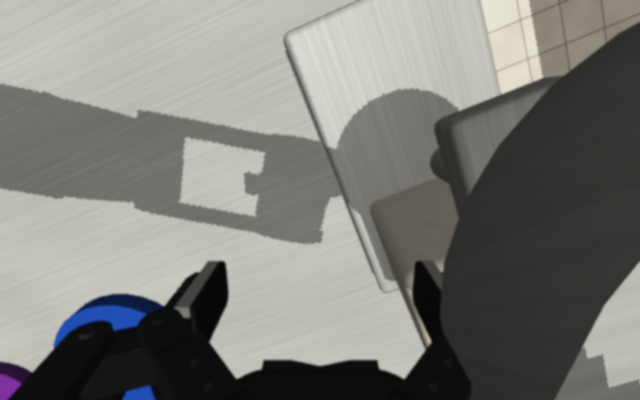

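The top view shows these candidates:
- **Stands:** small blue (311,214), large blue (257,268) and purple (330,266). I choose the small blue one.
- **Block:** (249,207), the only one, with the white seat in it.
- **Seat look-alike:** the blue spare (323,154), to be left.
- **Tray:** green, (401,222).

Next I measure and check a close crop.

```bash
cat > h.py <<'E'
import numpy as np, cv2
from bench import sensors, optics, r
def K(d):
    f=d["frame"].shape[0]/2/np.tan(np.radians(d["vertical_fov"]/2)); return f,d["cx"],d["cy"]
def ray(d,u,v):
    f,cx,cy=K(d); R=np.array(d["R"]);t=np.array(d["t"])
    return -R.T@t, R.T@np.array([(u-cx)/f,(v-cy)/f,1])
def atz(d,u,v,z):
    o,w=ray(d,u,v); return o+w*(z-o[2])/w[2]
def proj(d,X):
    f,cx,cy=K(d); c=np.array(d["R"])@np.asarray(X,float)+d["t"]; return np.array([f*c[0]/c[2]+cx,f*c[1]/c[2]+cy])
def tri(*obs):
    A=np.zeros((3,3));b=np.zeros(3)
    for d,u,v in obs:
        o,w=ray(d,u,v);w/=np.linalg.norm(w);P=np.eye(3)-np.outer(w,w);A+=P;b+=P@o
    X=np.linalg.solve(A,b);return X
def crop(d,name,u0,v0,u1,v1,s):
    im=d["frame"][v0:v1,u0:u1,::-1]; cv2.imwrite("pics/"+name,cv2.resize(im,None,fx=s,fy=s,interpolation=cv2.INTER_CUBIC))
def blob(d,lo,hi,box):
    u0,v0,u1,v1=box; h=cv2.cvtColor(d["frame"],cv2.COLOR_RGB2HSV)[v0:v1,u0:u1]
    m=cv2.inRange(h,lo,hi); c,_=cv2.findContours(m,cv2.RETR_EXTERNAL,cv2.CHAIN_APPROX_NONE)
    c=max(c,key=cv2.contourArea); return c.reshape(-1,2)+[u0,v0]
E
python3 - <<'E'
from h import *
t=optics.get_image("top"); s=optics.get_image("side")
crop(t,"c1.png",225,180,345,245,6.5); crop(s,"c2.png",180,160,330,240,5)
c=blob(t,(100,80,40),(125,255,255),(280,185,340,240)); e=cv2.fitEllipse(c); print("small blue",e, atz(t,*e[0],20))
W=np.array([atz(t,*p,20)[:2] for p in c]); print(cv2.minEnclosingCircle(W.astype(np.float32)))
c=blob(s,(100,80,40),(125,255,255),(265,190,325,235)); W=np.array([atz(s,*p,20)[:2] for p in c]); print(cv2.minEnclosingCircle(W.astype(np.float32)))
c=blob(t,(50,80,30),(75,255,255),(360,185,440,260)); print("tray",cv2.minAreaRect(np.array([atz(t,*p,22)[:2] for p in c],np.float32)))
E
```

```text
small blue ((311.0290832519531, 213.91212463378906), (38.86579895019531, 39.25117492675781), 80.36528015136719) [509.72257192  29.02872371  20.        ]
((510.40020751953125, 28.844480514526367), 61.57032012939453)
((502.54266357421875, 17.436494827270508), 70.21664428710938)
tray ((484.431396484375, -245.728271484375), (149.47390747070312, 149.45318603515625), 82.81298828125)
```

View pics/c1.png

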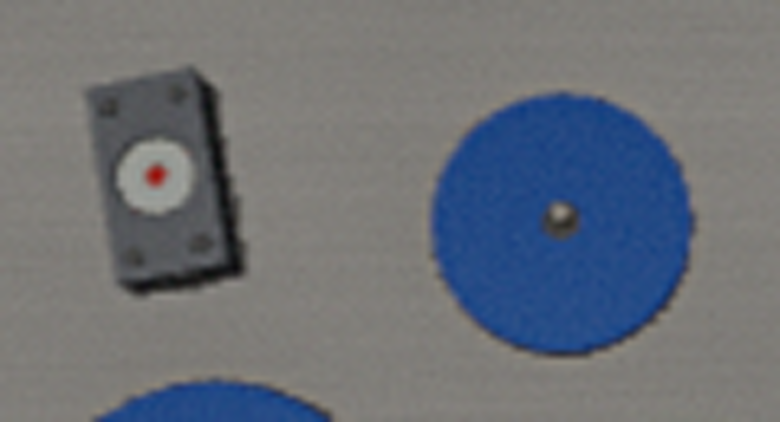

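View pics/c2.png

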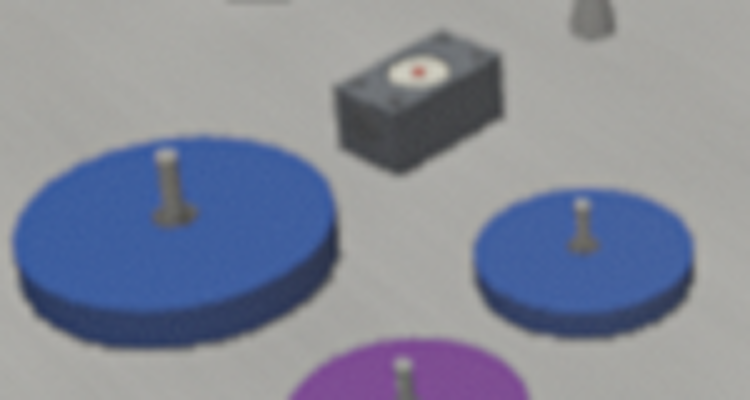

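The crops show the grey block with its white seat and red dot at top pixel (248.8,207.1), and the small blue stand with its pin at about (311,214). Its diameter measures 123 mm, which matches the 124 mm given.

```bash
python3 - <<'E'
from h import *
t=optics.get_image("top"); s=optics.get_image("side")
T=lambda x,y:(225+x/6.5-.4,180+y/6.5-.4); S=lambda x,y:(180+x/5-.4,160+y/5-.4)
print("dot",tri((t,*T(155,176)),(s,*S(418,72))),atz(t,*T(155,176),43),atz(s,*S(418,72),43))
p=[atz(t,*T(*q),45)[:2] for q in [(108,107),(178,93),(134,257),(202,242)]]; p=np.array(p);print(p,p.mean(0))
for a,b in((0,2),(1,3)):
    d=p[b]-p[a];print("long",d,np.degrees(np.arctan2(d[1],d[0])))
for a,b in((0,1),(2,3)):
    d=p[b]-p[a];print("short",d,np.degrees(np.arctan2(d[1],d[0])))
print("pin tip",tri((t,*T(561,215)),(s,*S(582,203))),atz(t,*T(560,213),48),atz(s,*S(582,203),48))
print("stand side",atz(s,*S(583,247),20))
st=sensors.state(); print(st["time_s"],st["tool_pos"])
E
```

```text
dot [531.03646649 216.57853393  41.65602337] [530.3294347  216.56729785  43.        ] [530.23452484 214.29288758  43.        ]
[[562.80604924 238.94972271]
 [569.07236366 206.49621194]
 [492.30572675 224.76754408]
 [498.91661858 193.62782067]] [530.77518956 215.96032485]
long [-70.50032249 -14.18217863] -168.62591427998163
long [-70.15574508 -12.86839127] -169.60600268882536
short [  6.26631442 -32.45351077] -79.07148285215558
short [  6.61089183 -31.13972341] -78.0141909918822
pin tip [509.8505051   27.88956746  47.97196347] [510.07798688  28.78667124  48.        ] [510.5970139   27.52101194  48.        ]
stand side [509.50237401  26.43939629  20.        ]
0.35 [213.0805175  533.97363017 303.6493353 ]
```

```bash
cat >> h.py <<'E'
import json
from scipy.spatial.transform import Rotation as Ro
def Rdown(yaw):  # tool y at yaw deg, x down
    a=np.radians(yaw); y=np.array([np.cos(a),np.sin(a),0]);x=np.array([0,0,-1.]);return np.c_[x,y,np.cross(x,y)]
def cmd():
    j=json.load(open("cmd.json"));return np.array(j["p"]),j["yaw"]
def sent(tx,ty,tz,wx=0):
    p,yaw=cmd(); p=p+Rdown(yaw)@[tx,ty,tz]; yaw-=np.degrees(wx); json.dump(dict(p=list(p),yaw=yaw),open("cmd.json","w"));return p,yaw
def plan(P,yaw2=None):
    p,yaw=cmd(); w=0 if yaw2 is None else -np.radians(yaw2-yaw)
    return np.round(Rdown(yaw).T@(np.array(P)-p),1),round(w,4)
def st():
    s=sensors.state(); R=s["tcp_rot"]; print("t",round(s["time_s"],2),"pos",s["tool_pos"].round(2),"yaw",np.degrees(np.arctan2(R[1,1],R[0,1])).round(2),"F",s["contact_force"].round(2),"T",s["ft_torque"].round(2),"w",round(s["width"],1)); return s
E
python3 - <<'E'
from h import *
json.dump(dict(p=[213.162,534.044,303.888],yaw=68.24),open("cmd.json","w"))
print(plan([530.5,216,220],101.2), plan([530.5,216,150],101.2))
E
```

```text
(array([  83.9, -177.7,  412.6]), np.float64(-0.5753)) (array([ 153.9, -177.7,  412.6]), np.float64(-0.5753))
```

Emit:
{"method": "arm_command", "body": {
  "rows": [
    [8.4,-17.8,41.2,-0.0575,0,0],
    [16.8,-35.6,82.4,-0.115,0,0],
    [25.2,-53.4,123.6,-0.1725,0,0],
    [33.6,-71.2,164.8,-0.23,0,0],
    [42,-89,206,-0.2875,0,0],
    [50.4,-106.8,247.2,-0.345,0,0],
    [58.8,-124.6,288.4,-0.4025,0,0],
    [67.2,-142.4,329.6,-0.46,0,0],
    [75.6,-160.2,370.8,-0.5175,0,0],
    [84,-177.7,412.6,-0.5753,0,0],
    [84,-177.7,412.6,-0.5753,0,0],
    [84,-177.7,412.6,-0.5753,0,0]
  ],
  "fingers": -1
}}

```text
time_s: 1.55
tool_pos: [530.8, 215.2, 219.4]
tcp_rot: [[-0.001, -0.191, 0.982], [0.0, 0.982, 0.191], [-1.0, 0.0, -0.001]]
contact_force: [-0.9, -0.3, 0.2]
width: 85.4
```

```bash
python3 - <<'E'
from h import *
print(sent(84,-177.7,412.6,-.5753)); st()
d=optics.get_image("wrist"); cv2.imwrite("pics/w1.png",d["frame"][:,:,::-1])
E
```

```text
(array([530.48526878, 216.04715554, 219.888     ]), np.float64(101.20226195387626))
t 1.55 pos [530.77 215.18 219.44] yaw 101.03 F [-0.88 -0.29  0.17] T [ 0.06 -0.   -0.02] w 85.4
```

View pics/w1.png

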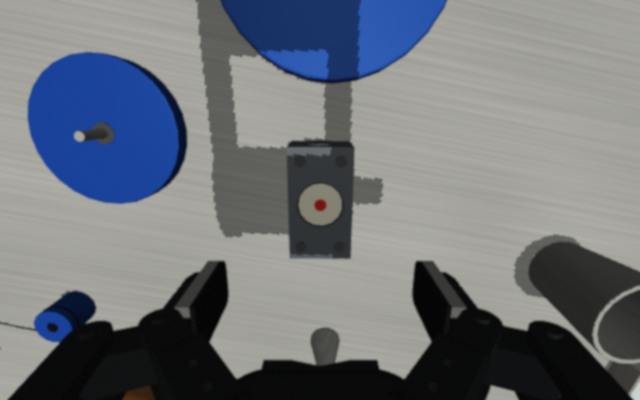

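The wrist view shows the block square to the tool with the dot at (320,205). The target stand's pin tip is at (79,136) and its base at (103,132). The cup and the spare are off to the sides, clear.

```bash
python3 - <<'E'
from h import *
d=optics.get_image("wrist")
print("dot",atz(d,320,205,43),"pin",atz(d,79,136,48),"seatbase",atz(d,104,132,20))
c=blob(d,(100,120,40),(125,255,255),(20,40,190,210)); e=cv2.fitEllipse(c);print(e)
W=np.array([atz(d,*p,20)[:2] for p in c]);print(cv2.minEnclosingCircle(W.astype(np.float32)))
for q in [(300,161),(340,161),(300,247),(340,247)]: print(atz(d,*q,45))
print(plan([530.5,216,81],101.2))
E
```

```text
dot [531.60621614 216.48773231  43.        ] pin [511.76089723  29.17307322  48.        ] seatbase [510.96536706  29.68824215  20.        ]
((104.75336456298828, 127.1500244140625), (138.2495574951172, 165.53237915039062), 127.69729614257812)
((510.6763000488281, 31.780977249145508), 64.2418212890625)
[498.94205555 194.29171327  45.        ]
[492.97110681 224.66213856  45.        ]
[570.61416247 206.99882112  45.        ]
[564.11847763 240.04056334  45.        ]
(array([138.9,  -0. ,   0. ]), np.float64(0.0))
```

```bash
python3 - <<'E'
from h import *
print(plan([531.2,216.3,80]))
E
```

```text
(array([1.399e+02, 1.000e-01, 8.000e-01]), 0)
```

Emit:
{"method": "arm_command", "body": {
  "rows": [
    [40,0,0.8,0,0,0],
    [80,0,0.8,0,0,0],
    [110,0,0.8,0,0,0],
    [130,0,0.8,0,0,0],
    [139.9,0,0.8,0,0,0],
    [139.9,0,0.8,0,0,0]
  ]
}}

```text
time_s: 2.25
tool_pos: [529.9, 217.1, 79.1]
tcp_rot: [[-0.002, -0.196, 0.981], [-0.0, 0.981, 0.196], [-1.0, 0.0, -0.002]]
contact_force: [-0.8, 0.3, 0.5]
width: 85.7
```

Emit:
{"method": "arm_command", "body": {
  "rows": [
    [0,0,0,0,0,0],
    [0,0,0,0,0,0],
    [0,0,0,0,0,0],
    [0,0,0,0,0,0],
    [0,0,0,0,0,0],
    [0,0,0,0,0,0],
    [0,0,0,0,0,0]
  ],
  "fingers": 1
}}

```text
time_s: 2.95
tool_pos: [532.5, 216.4, 81.9]
tcp_rot: [[0.003, -0.194, 0.981], [0.001, 0.981, 0.194], [-1.0, -0.0, 0.003]]
contact_force: [-0.7, -1.6, 6.6]
width: 51.2
```

```bash
python3 - <<'E'
from h import *
print(sent(139.9,0,0.8)); st()
d=optics.get_image("wrist"); cv2.imwrite("pics/w2.png",d["frame"][:,:,::-1])
E
```

```text
(array([531.27002677, 216.202574  ,  79.988     ]), np.float64(101.20226195387626))
t 2.95 pos [532.51 216.4   81.94] yaw 101.2 F [-0.7  -1.55  6.63] T [-0.09  0.23  0.03] w 51.2
```

View pics/w2.png

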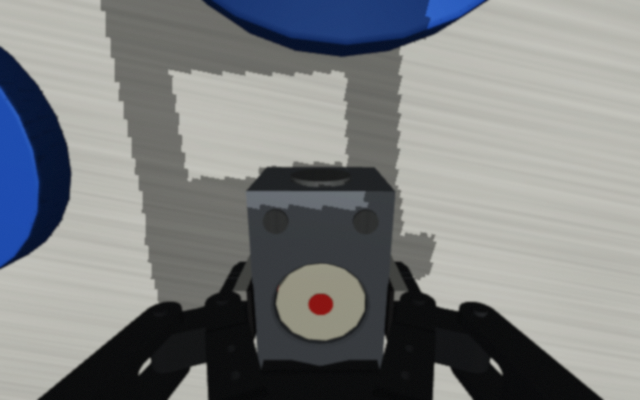

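Gripped: width 51.2, dot at (320,303). The arm is compliant, at about 3.4 N/mm, which suits gentle feeling. Next I measure the block in the hand and plan the lift and carry.

```bash
python3 - <<'E'
from h import *
d=optics.get_image("wrist"); 
X=atz(d,320.5,303,43); s=sensors.state(); print(X, s["tcp_rot"].T@(X-s["tool_pos"]))
print(plan([531.27,216.2,150]), plan([510.6,28.8,150],101.2))
E
```

```text
[531.59946733 216.46731105  43.        ] [38.94003872  0.25017593 -1.01690298]
(array([-70.,  -0.,  -0.]), 0) (array([ -70. , -179.8,  -56.7]), np.float64(0.0))
```

Emit:
{"method": "arm_command", "body": {
  "rows": [
    [-20,0,0,0,0,0],
    [-45,0,0,0,0,0],
    [-70,-10,-3,0,0,0],
    [-70,-40,-12,0,0,0],
    [-70,-75,-23.5,0,0,0],
    [-70,-110,-34.5,0,0,0],
    [-70,-145,-45.5,0,0,0],
    [-70,-168,-53,0,0,0],
    [-70,-179.8,-56.7,0,0,0],
    [-70,-179.8,-56.7,0,0,0],
    [-70,-179.8,-56.7,0,0,0],
    [-70,-179.8,-56.7,0,0,0]
  ]
}}

```text
time_s: 4.25
tool_pos: [510.5, 29.8, 149.9]
tcp_rot: [[-0.0, -0.195, 0.981], [0.0, 0.981, 0.195], [-1.0, 0.0, -0.0]]
contact_force: [-0.0, 1.5, -4.7]
width: 51.5
```

```bash
python3 - <<'E'
from h import *
print(sent(-70,-179.8,-56.7)); st()
d=optics.get_image("wrist"); cv2.imwrite("pics/w3.png",d["frame"][:,:,::-1])
s=optics.get_image("side"); crop(s,"s3.png",180,120,370,260,4); 
st()
E
```

```text
(array([510.58060367,  28.81293242, 149.988     ]), np.float64(101.20226195387626))
t 4.25 pos [510.5   29.79 149.91] yaw 101.25 F [-0.04  1.53 -4.66] T [ 0.    0.04 -0.05] w 51.5
t 4.35 pos [510.53  29.79 149.91] yaw 101.28 F [ 0.59 -1.46 -4.59] T [ 0.02 -0.   -0.01] w 51.4
```

View pics/w3.png

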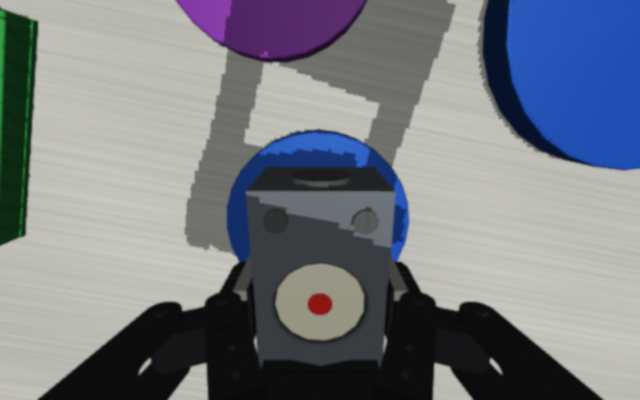

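View pics/s3.png

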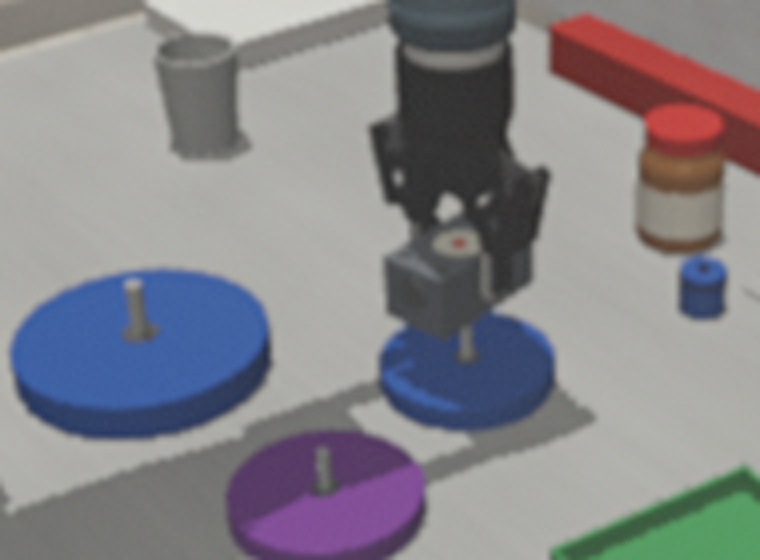

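The block is held square and the dot is still at (320,303) in the wrist view. The side view shows it over the small stand's pin. The block's centre sits about 1 mm back along tool z. Expected TCP z is about 129 where the shutter touches the pin and about 122 where a pin in the hole meets the seat. Now I start feeling around the 8.5 mm ring.

Emit:
{"method": "arm_command", "body": {
  "rows": [
    [8,0,9.5,0,0,0],
    [16,0,9.5,0,0,0],
    [19,0,9.5,0,0,0],
    [19,0,9.5,0,0,0],
    [19,0,9.5,0,0,0]
  ]
}}

```text
time_s: 4.85
tool_pos: [519.6, 30.8, 130.9]
tcp_rot: [[-0.001, -0.194, 0.981], [0.0, 0.981, 0.194], [-1.0, 0.0, -0.001]]
contact_force: [0.3, -0.3, -5.3]
width: 50.9
```

Emit:
{"method": "arm_command", "body": {
  "rows": [
    [1,0,0,0,0,0],
    [1,0,0,0,0,0],
    [1,0,0,0,0,0]
  ]
}}

```text
time_s: 5.15
tool_pos: [520.0, 30.6, 130.2]
tcp_rot: [[0.0, -0.194, 0.981], [-0.0, 0.981, 0.194], [-1.0, -0.0, 0.0]]
contact_force: [0.6, -0.2, -6.0]
width: 50.9
```

Emit:
{"method": "arm_command", "body": {
  "rows": [
    [1,0,0,0,0,0],
    [1,0,0,0,0,0],
    [1,0,0,0,0,0]
  ]
}}

```text
time_s: 5.45
tool_pos: [519.9, 30.6, 129.0]
tcp_rot: [[-0.0, -0.194, 0.981], [-0.0, 0.981, 0.194], [-1.0, -0.0, -0.0]]
contact_force: [-0.8, 0.0, -4.8]
width: 51.2
```

Commanded z is 129 and there is no contact yet (baseline -5 N). I continue.

Emit:
{"method": "arm_command", "body": {
  "rows": [
    [1,0,0,0,0,0],
    [1,0,0,0,0,0],
    [1,0,0,0,0,0]
  ]
}}

```text
time_s: 5.75
tool_pos: [520.1, 30.6, 128.6]
tcp_rot: [[0.0, -0.194, 0.981], [-0.0, 0.981, 0.194], [-1.0, -0.0, 0.0]]
contact_force: [-3.7, -0.1, 3.3]
width: 51.2
```

Emit:
{"method": "arm_command", "body": {
  "rows": [
    [1,0,0,0,0,0],
    [1,0,0,0,0,0],
    [1,0,0,0,0,0]
  ]
}}

```text
time_s: 6.05
tool_pos: [520.2, 30.7, 128.4]
tcp_rot: [[0.0, -0.195, 0.981], [-0.0, 0.981, 0.195], [-1.0, -0.0, 0.0]]
contact_force: [-6.9, 0.9, 12.4]
width: 51.6
```

Contact at TCP z of about 128.6, matching the shutter. The arm is stiffer there, so I lift off and probe with only about 0.7 mm of overtravel.

Emit:
{"method": "arm_command", "body": {
  "rows": [
    [-3,0,0,0,0,0],
    [-3,4.2,-1.1,0,0,0],
    [-1,4.2,-1.1,0,0,0],
    [-1,4.2,-1.1,0,0,0],
    [-1,4.2,-1.1,0,0,0]
  ]
}}

```text
time_s: 6.55
tool_pos: [517.9, 35.1, 128.5]
tcp_rot: [[-0.0, -0.194, 0.981], [0.001, 0.981, 0.194], [-1.0, 0.001, -0.0]]
contact_force: [-3.4, 2.5, 6.7]
width: 51.3
```

Emit:
{"method": "arm_command", "body": {
  "rows": [
    [-2,0,0,0,0,0],
    [-2,3.2,-3.1,0,0,0],
    [0,3.2,-3.1,0,0,0],
    [0,3.2,-3.1,0,0,0],
    [0,3.2,-3.1,0,0,0]
  ]
}}

```text
time_s: 7.05
tool_pos: [513.8, 37.5, 128.5]
tcp_rot: [[-0.001, -0.194, 0.981], [0.0, 0.981, 0.194], [-1.0, 0.001, -0.001]]
contact_force: [-6.3, 1.5, 6.7]
width: 51.0
```

Emit:
{"method": "arm_command", "body": {
  "rows": [
    [-2,0,0,0,0,0],
    [-2,1.1,-4.2,0,0,0],
    [-0.4,1.1,-4.2,0,0,0],
    [-0.4,1.1,-4.2,0,0,0],
    [-0.4,1.1,-4.2,0,0,0]
  ]
}}

```text
time_s: 7.55
tool_pos: [509.4, 37.4, 128.6]
tcp_rot: [[-0.002, -0.194, 0.981], [0.0, 0.981, 0.194], [-1.0, 0.0, -0.001]]
contact_force: [-5.3, 0.8, 4.6]
width: 51.3
```

Emit:
{"method": "arm_command", "body": {
  "rows": [
    [-2,0,0,0,0,0],
    [-2,-1.1,-4.2,0,0,0],
    [0,-1.1,-4.2,0,0,0],
    [0,-1.1,-4.2,0,0,0],
    [0,-1.1,-4.2,0,0,0]
  ]
}}

```text
time_s: 8.05
tool_pos: [505.8, 35.3, 128.6]
tcp_rot: [[-0.001, -0.194, 0.981], [-0.0, 0.981, 0.194], [-1.0, -0.0, -0.001]]
contact_force: [-5.5, -1.0, 4.2]
width: 51.2
```

Emit:
{"method": "arm_command", "body": {
  "rows": [
    [-2,0,0,0,0,0],
    [-2,-3.2,-3.2,0,0,0],
    [0,-3.2,-3.2,0,0,0],
    [0,-3.2,-3.2,0,0,0],
    [0,-3.2,-3.2,0,0,0]
  ]
}}

```text
time_s: 8.55
tool_pos: [503.6, 31.4, 128.6]
tcp_rot: [[-0.0, -0.194, 0.981], [-0.0, 0.981, 0.194], [-1.0, -0.0, -0.0]]
contact_force: [-2.8, -2.1, 3.0]
width: 51.2
```

Emit:
{"method": "arm_command", "body": {
  "rows": [
    [-2,0,0,0,0,0],
    [-2,-4.2,-1.1,0,0,0],
    [0,-4.2,-1.1,0,0,0],
    [0,-4.2,-1.1,0,0,0],
    [0,-4.2,-1.1,0,0,0]
  ]
}}

```text
time_s: 9.05
tool_pos: [503.6, 27.1, 128.7]
tcp_rot: [[0.001, -0.194, 0.981], [-0.001, 0.981, 0.194], [-1.0, -0.001, 0.0]]
contact_force: [-1.5, -1.9, -0.1]
width: 51.3
```

Emit:
{"method": "arm_command", "body": {
  "rows": [
    [-2,0,0,0,0,0],
    [-2,-4.2,1.1,0,0,0],
    [0,-4.2,1.1,0,0,0],
    [0,-4.2,1.1,0,0,0],
    [0,-4.2,1.1,0,0,0]
  ]
}}

```text
time_s: 9.55
tool_pos: [505.6, 23.2, 128.7]
tcp_rot: [[0.001, -0.194, 0.981], [-0.001, 0.981, 0.194], [-1.0, -0.001, 0.001]]
contact_force: [0.1, -2.6, -0.0]
width: 51.3
```

Emit:
{"method": "arm_command", "body": {
  "rows": [
    [-2,0,0,0,0,0],
    [-2,-3.2,3.2,0,0,0],
    [0,-3.2,3.2,0,0,0],
    [0,-3.2,3.2,0,0,0],
    [0,-3.2,3.2,0,0,0]
  ]
}}

```text
time_s: 10.05
tool_pos: [509.4, 20.8, 128.6]
tcp_rot: [[0.001, -0.194, 0.981], [-0.0, 0.981, 0.194], [-1.0, -0.0, 0.001]]
contact_force: [1.5, -0.4, -1.3]
width: 51.2
```

Emit:
{"method": "arm_command", "body": {
  "rows": [
    [-2,0,0,0,0,0],
    [-2,-1.1,4.2,0,0,0],
    [0,-1.1,4.2,0,0,0],
    [0,-1.1,4.2,0,0,0],
    [0,-1.1,4.2,0,0,0]
  ]
}}

```text
time_s: 10.55
tool_pos: [513.0, 20.8, 128.0]
tcp_rot: [[-0.001, -0.194, 0.981], [0.0, 0.981, 0.194], [-1.0, 0.0, -0.001]]
contact_force: [-0.7, -0.5, -5.3]
width: 51.5
```

Emit:
{"method": "arm_command", "body": {
  "rows": [
    [-2,0,0,0,0,0],
    [-2,1.1,4.2,0,0,0],
    [0,1.1,4.2,0,0,0],
    [0,1.1,4.2,0,0,0],
    [0,1.1,4.2,0,0,0]
  ]
}}

```text
time_s: 11.05
tool_pos: [517.6, 22.5, 128.6]
tcp_rot: [[0.001, -0.194, 0.981], [-0.0, 0.981, 0.194], [-1.0, -0.0, 0.001]]
contact_force: [1.6, -0.2, -3.3]
width: 51.3
```

Emit:
{"method": "arm_command", "body": {
  "rows": [
    [-2,0,0,0,0,0],
    [-2,3.2,3.2,0,0,0],
    [0,3.2,3.2,0,0,0],
    [0,3.2,3.2,0,0,0],
    [0,3.2,3.2,0,0,0]
  ]
}}

```text
time_s: 11.55
tool_pos: [520.1, 26.6, 128.7]
tcp_rot: [[0.001, -0.194, 0.981], [0.0, 0.981, 0.194], [-1.0, 0.0, 0.001]]
contact_force: [0.5, 2.6, -1.6]
width: 50.9
```

At 270° the probe went through (z 128.0, force back to baseline), so that is the hole. I return there and go a little deeper.

Emit:
{"method": "arm_command", "body": {
  "rows": [
    [-2,0,0,0,0,0],
    [-2,-4.3,-7.4,0,0,0],
    [-2,-4.3,-7.4,0,0,0],
    [0,-4.3,-7.4,0,0,0],
    [1,-4.3,-7.4,0,0,0],
    [1,-4.3,-7.4,0,0,0]
  ]
}}

```text
time_s: 12.15
tool_pos: [513.1, 20.7, 127.1]
tcp_rot: [[-0.001, -0.194, 0.981], [0.0, 0.981, 0.194], [-1.0, 0.0, -0.001]]
contact_force: [0.7, -0.6, -4.9]
width: 51.4
```

Emit:
{"method": "arm_command", "body": {
  "rows": [
    [1,0,0,0,0,0],
    [2,0,0,0,0,0],
    [2,0,0,0,0,0]
  ]
}}

```text
time_s: 12.45
tool_pos: [513.2, 20.7, 125.2]
tcp_rot: [[-0.0, -0.194, 0.981], [0.0, 0.981, 0.194], [-1.0, 0.0, -0.0]]
contact_force: [-0.3, 0.6, -5.4]
width: 51.6
```

Emit:
{"method": "arm_command", "body": {
  "rows": [
    [1,0,0,0,0,0],
    [2,0,0,0,0,0],
    [3,0,0,0,0,0],
    [4,0,0,0,0,0],
    [4,0,0,0,0,0]
  ]
}}

```text
time_s: 12.95
tool_pos: [513.4, 20.6, 121.6]
tcp_rot: [[0.0, -0.194, 0.981], [-0.0, 0.981, 0.194], [-1.0, -0.0, 0.0]]
contact_force: [-0.1, 0.0, -2.6]
width: 51.2
```

Emit:
{"method": "arm_command", "body": {
  "rows": [
    [0.5,0,0,0,0,0],
    [1,0,0,0,0,0],
    [1.5,0,0,0,0,0],
    [1.5,0,0,0,0,0]
  ]
}}

```text
time_s: 13.35
tool_pos: [513.8, 20.4, 120.4]
tcp_rot: [[0.001, -0.194, 0.981], [-0.001, 0.981, 0.194], [-1.0, -0.001, 0.001]]
contact_force: [-2.2, -1.9, 3.2]
width: 51.4
```

Emit:
{"method": "arm_command", "body": {
  "rows": [
    [0.5,0,0,0,0,0],
    [1,0,0,0,0,0],
    [1.5,0,0,0,0,0],
    [1.5,0,0,0,0,0]
  ]
}}

```text
time_s: 13.75
tool_pos: [513.8, 20.6, 118.5]
tcp_rot: [[0.001, -0.194, 0.981], [-0.0, 0.981, 0.194], [-1.0, -0.0, 0.001]]
contact_force: [0.9, -3.2, 1.9]
width: 51.1
```

The pin met the seat at about 121.7, and the seat is moving up at about 8 N. I continue steadily.

Emit:
{"method": "arm_command", "body": {
  "rows": [
    [1,0,0,0,0,0],
    [2,0,0,0,0,0],
    [3,0,0,0,0,0],
    [4,0,0,0,0,0],
    [4,0,0,0,0,0]
  ]
}}

```text
time_s: 14.25
tool_pos: [513.4, 20.6, 114.2]
tcp_rot: [[0.0, -0.194, 0.981], [-0.0, 0.981, 0.194], [-1.0, -0.0, 0.0]]
contact_force: [3.0, -3.3, 1.1]
width: 51.2
```

Emit:
{"method": "arm_command", "body": {
  "rows": [
    [1,0,0,0,0,0],
    [2,0,0,0,0,0],
    [3,0,0,0,0,0],
    [4,0,0,0,0,0],
    [4,0,0,0,0,0]
  ]
}}

```text
time_s: 14.75
tool_pos: [512.2, 21.3, 109.2]
tcp_rot: [[-0.003, -0.194, 0.981], [0.001, 0.981, 0.194], [-1.0, 0.002, -0.002]]
contact_force: [0.4, -0.6, -4.9]
width: 51.6
```

Emit:
{"method": "arm_command", "body": {
  "rows": [
    [1,0,0,0,0,0],
    [2,0,0,0,0,0],
    [3,0,0,0,0,0],
    [4,0,0,0,0,0],
    [5,0,0,0,0,0],
    [5,0,0,0,0,0]
  ]
}}

```text
time_s: 15.35
tool_pos: [513.2, 20.7, 105.2]
tcp_rot: [[-0.0, -0.194, 0.981], [0.0, 0.981, 0.194], [-1.0, 0.0, -0.0]]
contact_force: [-0.6, 0.5, -4.4]
width: 51.0
```

Emit:
{"method": "arm_command", "body": {
  "rows": [
    [1,0,0,0,0,0],
    [2,0,0,0,0,0],
    [2.8,0,0,0,0,0],
    [2.8,0,0,0,0,0]
  ]
}}

```text
time_s: 15.75
tool_pos: [513.3, 20.6, 102.5]
tcp_rot: [[0.0, -0.194, 0.981], [-0.0, 0.981, 0.194], [-1.0, -0.0, -0.0]]
contact_force: [-0.8, 0.5, -4.8]
width: 51.4
```

Seat is past the clips. Last millimetre onto the stand (expected at about 101.6).

Emit:
{"method": "arm_command", "body": {
  "rows": [
    [0.5,0,0,0,0,0],
    [1,0,0,0,0,0],
    [1,0,0,0,0,0]
  ]
}}

```text
time_s: 16.05
tool_pos: [513.3, 20.6, 102.0]
tcp_rot: [[-0.0, -0.194, 0.981], [-0.0, 0.981, 0.194], [-1.0, -0.0, -0.0]]
contact_force: [-4.3, 0.3, 1.7]
width: 51.4
```

Emit:
{"method": "arm_command", "body": {
  "rows": [
    [0.5,0,0,0,0,0],
    [0.7,0,0,0,0,0],
    [0.7,0,0,0,0,0]
  ]
}}

```text
time_s: 16.35
tool_pos: [513.4, 20.6, 102.0]
tcp_rot: [[-0.0, -0.194, 0.981], [-0.0, 0.981, 0.194], [-1.0, -0.0, -0.0]]
contact_force: [-7.2, -0.5, 9.7]
width: 51.5
```

The block is down firmly on the stand: it stops at 102.0 with the force rising. I ease the force off, then open.

Emit:
{"method": "arm_command", "body": {
  "rows": [
    [-1.0,0,0,0,0,0],
    [-1.0,0,0,0,0,0],
    [-1.0,0,0,0,0,0]
  ]
}}

```text
time_s: 16.65
tool_pos: [513.5, 20.7, 102.0]
tcp_rot: [[0.0, -0.194, 0.981], [-0.0, 0.981, 0.194], [-1.0, -0.0, 0.0]]
contact_force: [-1.5, -0.9, 0.1]
width: 51.1
```

Emit:
{"method": "arm_command", "body": {
  "rows": [
    [0,0,0,0,0,0],
    [0,0,0,0,0,0],
    [0,0,0,0,0,0],
    [0,0,0,0,0,0],
    [0,0,0,0,0,0],
    [0,0,0,0,0,0],
    [0,0,0,0,0,0]
  ],
  "fingers": -1
}}

```text
time_s: 17.35
tool_pos: [513.3, 20.7, 101.9]
tcp_rot: [[0.0, -0.194, 0.981], [0.0, 0.981, 0.194], [-1.0, 0.0, 0.0]]
contact_force: [-0.3, 0.4, 0.9]
width: 85.6
```

```bash
python3 - <<'E'
from h import *
s=st()
d=optics.get_image("wrist"); cv2.imwrite("pics/w4.png",d["frame"][:,:,::-1])
a=optics.get_image("side"); crop(a,"s4.png",220,140,340,240,6)
E
```

```text
t 17.35 pos [513.31  20.68 101.91] yaw 101.2 F [-0.25  0.43  0.87] T [-0.04 -0.05  0.01] w 85.6
```

View pics/w4.png

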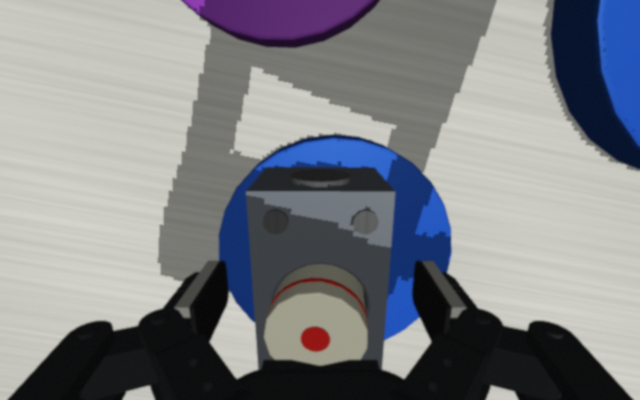

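View pics/s4.png

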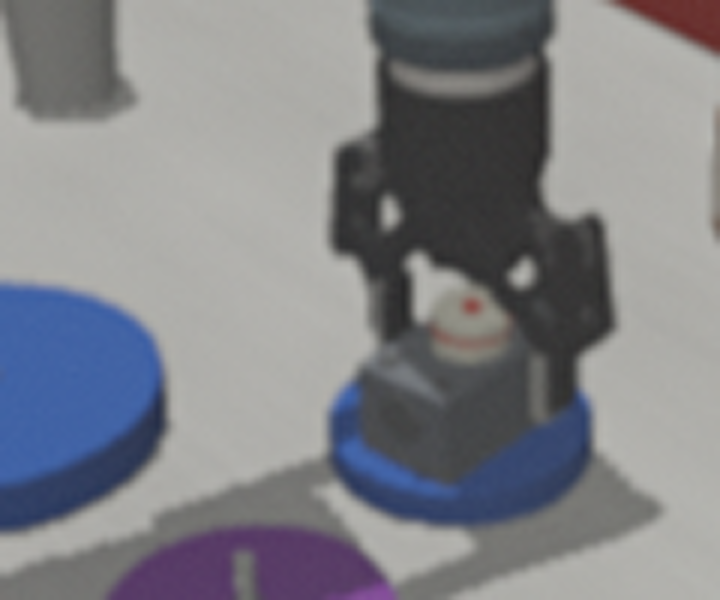

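The block is flat on the blue stand. The seat stands proud with its red band showing and the dot at wrist (316,339). I measure it and rise, preshaping the fingers.

```bash
python3 - <<'E'
from h import *
d=optics.get_image("wrist"); s=sensors.state()
X=atz(d,316,339,83); a=optics.get_image("side"); Y=atz(a,220+471/6-.4,140+306/6-.4,83)
print(X,Y,s["tool_pos"],s["tcp_rot"].T@(X-s["tool_pos"]),s["tcp_rot"].T@(Y-s["tool_pos"]),r.tip_extent)
E
```

```text
[512.82123418  19.26865274  83.        ] [511.37294903  17.90357565  83.        ] [513.30103585  20.68216689 101.8915515 ] [18.89153529 -1.29365199 -0.74519043] [18.89152264 -2.35144546 -2.43102503] 72.6
```

Emit:
{"method": "arm_command", "body": {
  "rows": [
    [-15,0,0,0,0,0],
    [-40,0,0,0,0,0],
    [-70,0,0,0,0,0],
    [-88,0,0,0,0,0],
    [-88,0,0,0,0,0],
    [-88,0,0,0,0,0]
  ]
}}

```text
time_s: 18.15
tool_pos: [513.2, 20.7, 189.7]
tcp_rot: [[0.0, -0.194, 0.981], [-0.0, 0.981, 0.194], [-1.0, -0.0, 0.0]]
contact_force: [-0.3, -1.0, 0.2]
width: 85.4
```

Emit:
{"method": "arm_command", "body": {
  "rows": [
    [0,0,0,0,0,0],
    [0,0,0,0,0,0],
    [0,0,0,0,0,0],
    [0,0,0,0,0,0]
  ],
  "fingers": -0.1
}}

```text
time_s: 18.55
tool_pos: [513.0, 20.7, 189.3]
tcp_rot: [[-0.001, -0.194, 0.981], [0.0, 0.981, 0.194], [-1.0, 0.0, -0.001]]
contact_force: [0.5, -0.4, 0.3]
width: 47.0
```

```bash
python3 - <<'E'
from h import *
s=st(); print(r.tip_extent)
d=optics.get_image("wrist"); cv2.imwrite("pics/w5.png",d["frame"][:,:,::-1])
a=optics.get_image("side"); crop(a,"s5.png",220,100,340,230,5)
a=optics.get_image("top"); crop(a,"t5.png",260,170,380,260,6)
E
```

```text
t 18.55 pos [513.03  20.71 189.26] yaw 101.2 F [ 0.52 -0.45  0.26] T [-0.03 -0.03  0.01] w 47.0
72.6
```

View pics/w5.png

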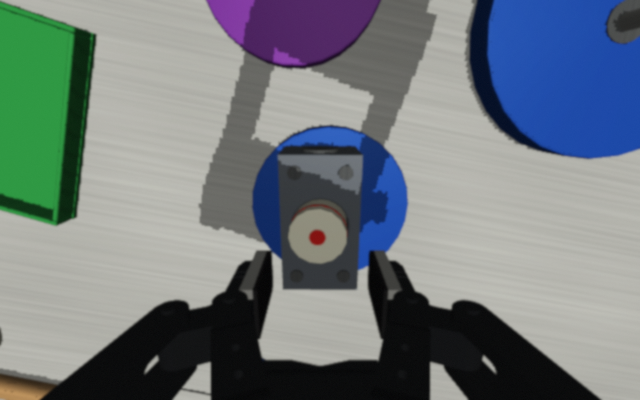

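View pics/s5.png

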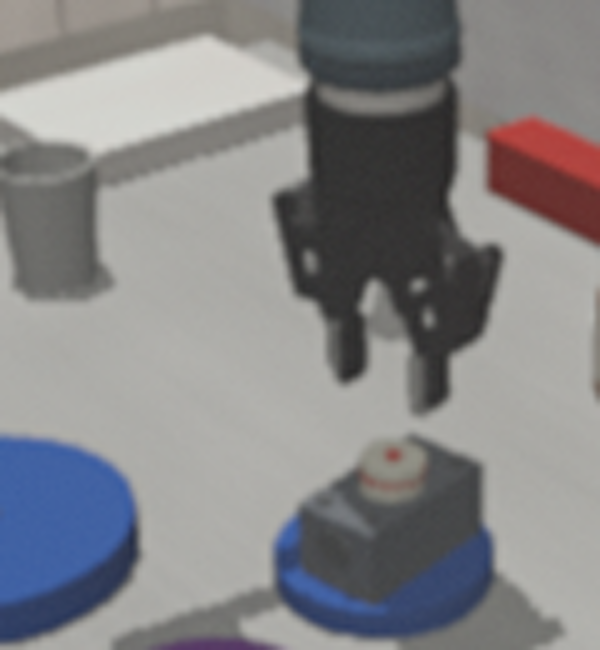

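The wrist view shows the seat's dot at (317,237) and the fingertip inner edges at about (271,252) and (369,252). I measure the tip reach and the seat position.

```bash
python3 - <<'E'
from h import *
d=optics.get_image("wrist"); s=sensors.state(); R=s["tcp_rot"]
X=atz(d,317,237,83); print("seat",X,R.T@(X-s["tool_pos"]))
for u,y in((271,-23.5),(369,23.5)):
    o,w=ray(d,u,252); o=R.T@(o-s["tool_pos"]); w=R.T@w; k=(y-o[1])/w[1]; print("tip tool",o+k*w)
# project tip candidates
for e in (60,66,72.6,78): print(e,[proj(d,s["tool_pos"]+R@np.array([e,y,z])).round(0) for y in(-23.5,23.5) for z in(-11,11)])
a=optics.get_image("side")
for e in (60,66,72.6,78): print("side",e,[((proj(a,s["tool_pos"]+R@np.array([e,y,-11]))-[220,100])*5).round(0) for y in(-23.5,23.5)])
crop(d,"w5b.png",220,220,420,340,4)
E
```

```text
seat [513.29867665  18.90339454  83.        ] [106.78822453  -1.73650261  -0.32999109]
tip tool [ 69.13704496 -23.5         -8.72368949]
tip tool [68.24417645 23.5        -9.16352831]
60 [array([268., 256.]), array([270., 299.]), array([372., 256.]), array([370., 299.])]
66 [array([270., 251.]), array([272., 291.]), array([370., 251.]), array([368., 291.])]
72.6 [array([272., 245.]), array([274., 284.]), array([368., 245.]), array([366., 284.])]
78 [array([273., 240.]), array([275., 279.]), array([366., 240.]), array([365., 279.])]
side 60 [array([409., 396.]), array([340., 368.])]
side 66 [array([409., 406.]), array([341., 378.])]
side 72.6 [array([409., 417.]), array([341., 389.])]
side 78 [array([409., 426.]), array([342., 398.])]
```

View pics/w5b.png

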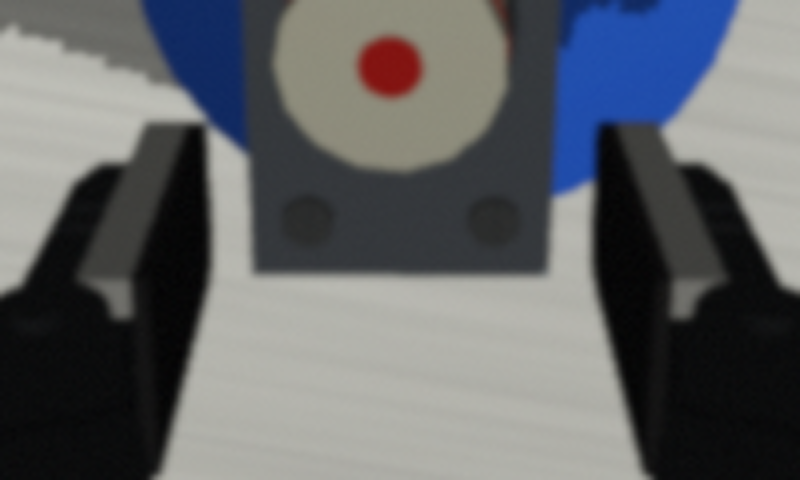

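The tips reach about 67–69 mm at this opening. I take TCP z of about 139.5, which leaves the tips 3 mm or more above the block's top and overlaps the seat by about 13 mm. The seat leans slightly towards -y, so I centre on it.

Emit:
{"method": "arm_command", "body": {
  "rows": [
    [15,-1.2,-0.5,0,0,0],
    [30,-1.2,-0.5,0,0,0],
    [40,-1.2,-0.5,0,0,0],
    [46,-1.2,-0.5,0,0,0],
    [50,-1.2,-0.5,0,0,0],
    [50,-1.2,-0.5,0,0,0],
    [50,-1.2,-0.5,0,0,0]
  ]
}}

```text
time_s: 19.5
tool_pos: [513.3, 19.4, 140.3]
tcp_rot: [[0.001, -0.194, 0.981], [-0.0, 0.981, 0.194], [-1.0, -0.0, 0.001]]
contact_force: [0.4, 0.9, 0.1]
width: 46.8
```

```bash
python3 - <<'E'
from h import *
s=st()
d=optics.get_image("wrist"); cv2.imwrite("pics/w6.png",d["frame"][:,:,::-1])
a=optics.get_image("side"); crop(a,"s6.png",220,130,340,230,6)
E
```

```text
t 19.5 pos [513.34  19.37 140.27] yaw 101.2 F [0.39 0.87 0.09] T [ 0.    0.02 -0.  ] w 46.8
```

View pics/w6.png

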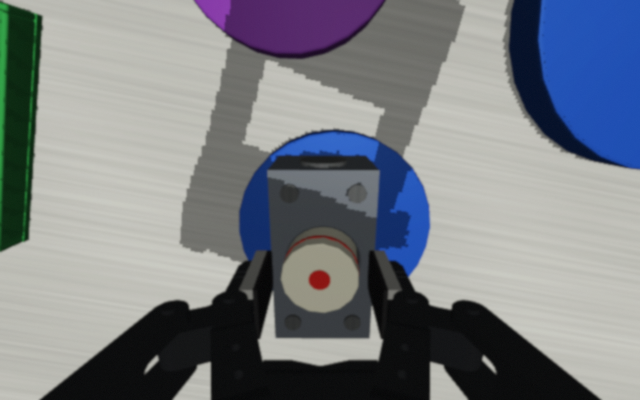

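View pics/s6.png

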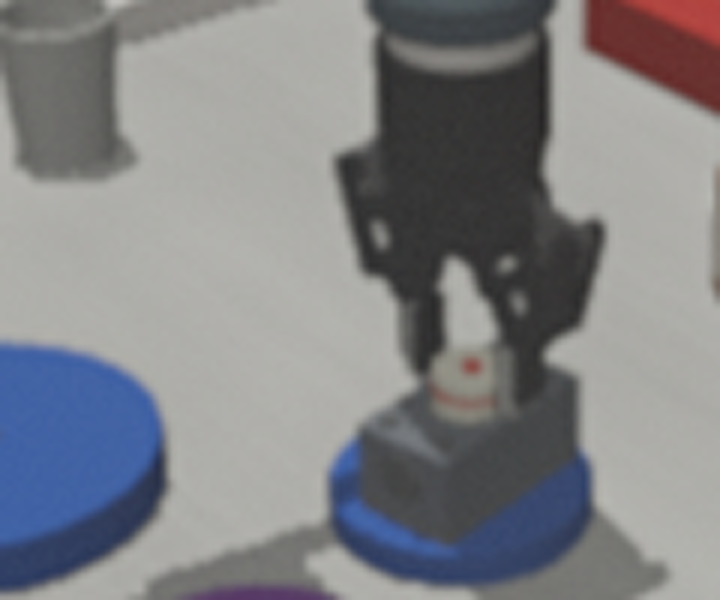

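The dot is at (319,280), centred between the pads, and the pads overlap the proud seat. I close and lift slowly.

Emit:
{"method": "arm_command", "body": {
  "rows": [
    [0,0,0,0,0,0],
    [0,0,0,0,0,0],
    [0,0,0,0,0,0],
    [0,0,0,0,0,0],
    [0,0,0,0,0,0],
    [0,0,0,0,0,0]
  ],
  "fingers": 1
}}

```text
time_s: 20.2
tool_pos: [513.5, 19.5, 140.7]
tcp_rot: [[0.001, -0.194, 0.981], [-0.0, 0.981, 0.194], [-1.0, -0.0, 0.001]]
contact_force: [-1.2, 1.6, 5.1]
width: 33.3
```

Emit:
{"method": "arm_command", "body": {
  "rows": [
    [-1.5,0,0,0,0,0],
    [-3,0,0,0,0,0],
    [-5,0,0,0,0,0],
    [-5,0,0,0,0,0]
  ]
}}

```text
time_s: 20.6
tool_pos: [513.1, 19.3, 145.1]
tcp_rot: [[0.0, -0.194, 0.981], [-0.0, 0.981, 0.194], [-1.0, -0.0, 0.0]]
contact_force: [-0.3, 0.4, 0.3]
width: 33.4
```

```bash
python3 - <<'E'
from h import *
s=st()
d=optics.get_image("wrist"); crop(d,"w7.png",200,180,440,340,3)
a=optics.get_image("side"); crop(a,"s7.png",220,130,340,230,6)
E
```

```text
t 20.6 pos [513.14  19.34 145.11] yaw 101.2 F [-0.29  0.42  0.35] T [ 0.   -0.07 -0.05] w 33.4
```

View pics/w7.png

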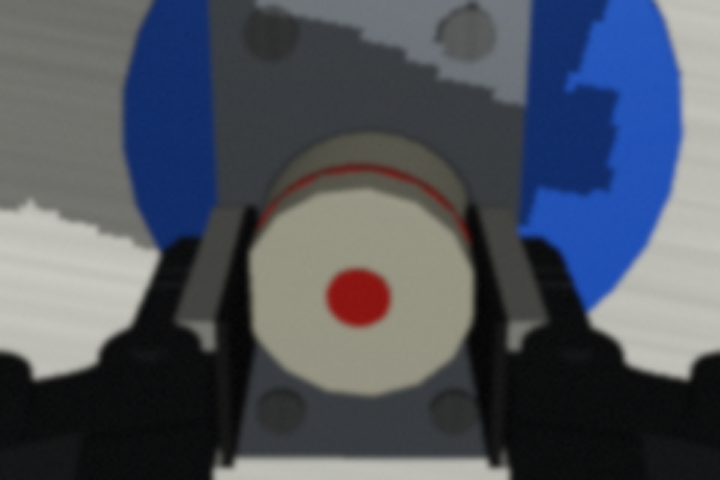

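View pics/s7.png

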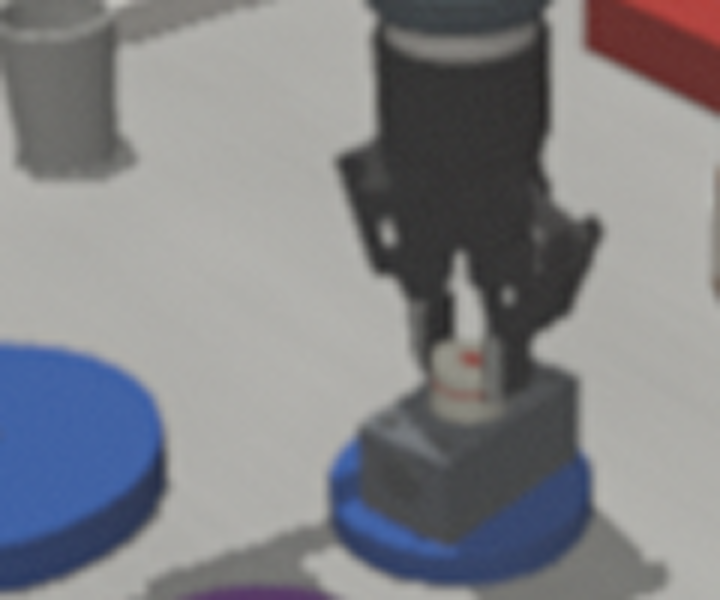

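The seat is in the grip and rising out of the block, with the block still flat on the stand. I plan the carry.

```bash
python3 - <<'E'
from h import *
print(sent(5.1,-9.7,0.6)); st()
print(plan([484.4,-245.7,190]))
t=optics.get_image("top"); s=optics.get_image("side")
c=blob(s,(50,80,30),(75,255,255),(300,230,420,310)); print("tray side",cv2.minAreaRect(np.array([atz(s,*p,22)[:2] for p in c],np.float32)))
E
```

```text
(array([513.05362101,  19.41430565, 144.888     ]), np.float64(101.20226195387626))
t 20.7 pos [513.1   19.36 144.96] yaw 101.2 F [-0.03  0.82  0.15] T [-0.05 -0.17  0.03] w 34.1
(array([ -45.1, -254.5,  -79.6]), 0)
tray side ((477.5921630859375, -256.0931396484375), (158.19557189941406, 155.77171325683594), 83.0193099975586)
```

Emit:
{"method": "arm_command", "body": {
  "rows": [
    [-3,0,0,0,0,0],
    [-6,0,0,0,0,0],
    [-10,0,0,0,0,0],
    [-15,0,0,0,0,0],
    [-22,0,0,0,0,0],
    [-32,0,0,0,0,0],
    [-45,0,0,0,0,0],
    [-55,0,0,0,0,0],
    [-55,0,0,0,0,0]
  ]
}}

```text
time_s: 21.7
tool_pos: [514.2, 19.2, 202.2]
tcp_rot: [[0.004, -0.194, 0.981], [-0.001, 0.981, 0.194], [-1.0, -0.002, 0.004]]
contact_force: [0.7, -0.2, -0.5]
width: 33.5
```

```bash
python3 - <<'E'
from h import *
print(sent(-55,0,0)); st()
print(plan([484.4,-245.7,199.9]))
d=optics.get_image("wrist"); cv2.imwrite("pics/w8.png",d["frame"][:,:,::-1])
a=optics.get_image("side"); crop(a,"s8.png",220,90,340,230,5)
E
```

```text
(array([513.05362101,  19.41430565, 199.888     ]), np.float64(101.20226195387626))
t 21.7 pos [514.25  19.23 202.23] yaw 101.21 F [ 0.7  -0.19 -0.53] T [-0.03  0.01 -0.03] w 33.5
(array([  -0. , -254.5,  -79.6]), 0)
```

View pics/w8.png

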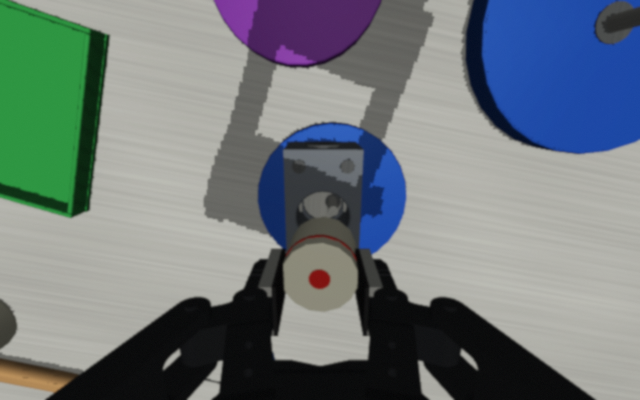

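View pics/s8.png

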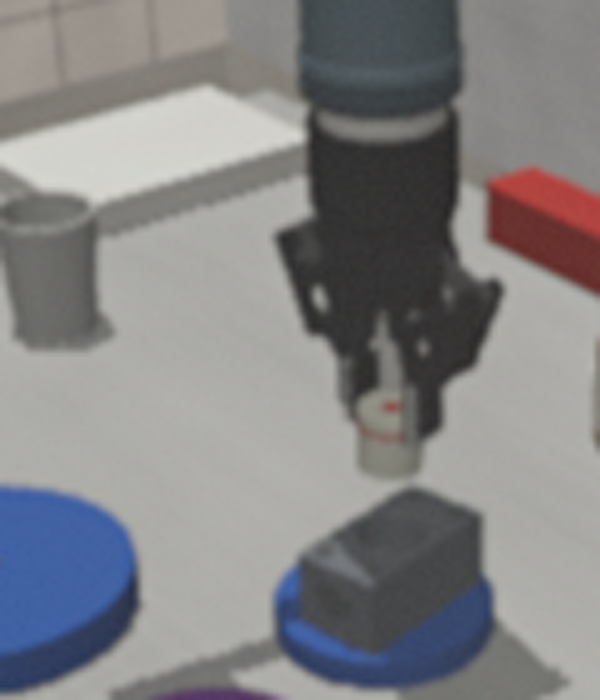

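The seat is out and upright in the grip. The block stays flat on the stand, with the pin visible through the bore. I carry the seat to the tray.

Emit:
{"method": "arm_command", "body": {
  "rows": [
    [0,-12,-4,0,0,0],
    [0,-40,-12.5,0,0,0],
    [0,-75,-23.5,0,0,0],
    [0,-110,-34.5,0,0,0],
    [0,-145,-45.4,0,0,0],
    [0,-180,-56.3,0,0,0],
    [0,-212,-66.3,0,0,0],
    [0,-238,-74.4,0,0,0],
    [0,-250,-78.2,0,0,0],
    [0,-254.5,-79.6,0,0,0],
    [0,-254.5,-79.6,0,0,0],
    [0,-254.5,-79.6,0,0,0]
  ]
}}

```text
time_s: 23.0
tool_pos: [484.3, -244.6, 199.6]
tcp_rot: [[-0.001, -0.195, 0.981], [0.001, 0.981, 0.195], [-1.0, 0.001, -0.0]]
contact_force: [-0.1, -0.4, -0.6]
width: 33.6
```

Emit:
{"method": "arm_command", "body": {
  "rows": [
    [20,0,0,0,0,0],
    [45,0,0,0,0,0],
    [70,0,0,0,0,0],
    [85,0,0,0,0,0],
    [92,0,0,0,0,0],
    [95,0,0,0,0,0],
    [95,0,0,0,0,0],
    [95,0,0,0,0,0]
  ]
}}

```text
time_s: 23.8
tool_pos: [485.0, -246.1, 105.9]
tcp_rot: [[0.001, -0.194, 0.981], [-0.001, 0.981, 0.194], [-1.0, -0.001, 0.001]]
contact_force: [0.1, -0.8, -0.1]
width: 33.4
```

```bash
python3 - <<'E'
from h import *
print(sent(95,-254.5,-79.6)); st()
d=optics.get_image("wrist"); cv2.imwrite("pics/w9.png",d["frame"][:,:,::-1])
a=optics.get_image("side"); crop(a,"s9.png",290,170,430,310,5)
E
```

```text
(array([ 484.41269938, -245.70096666,  104.888     ]), np.float64(101.20226195387626))
t 23.8 pos [ 485.01 -246.09  105.92] yaw 101.21 F [ 0.13 -0.77 -0.12] T [ 0.01  0.01 -0.04] w 33.4
```

View pics/w9.png

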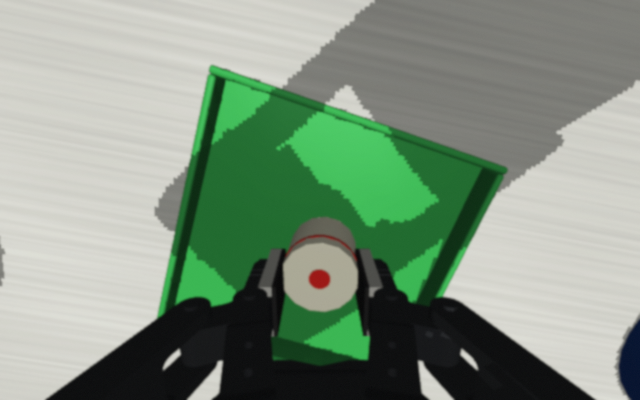

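View pics/s9.png

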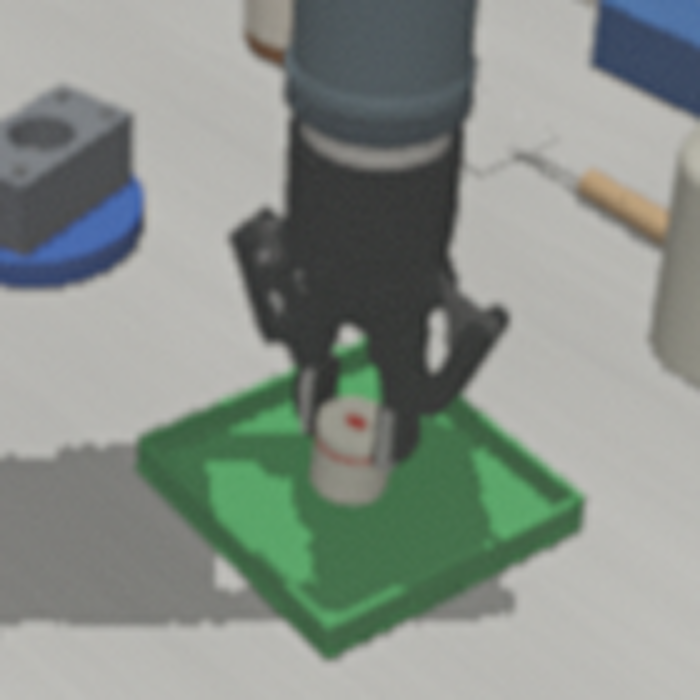

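The seat is centred over the tray floor, about 9 mm up, and upright (wrist dot at (319,279)). I lower it gently until it touches.

Emit:
{"method": "arm_command", "body": {
  "rows": [
    [2,0,0,0,0,0],
    [4,0,0,0,0,0],
    [6,0,0,0,0,0],
    [6,0,0,0,0,0],
    [6,0,0,0,0,0]
  ]
}}

```text
time_s: 24.4
tool_pos: [484.3, -245.7, 98.8]
tcp_rot: [[-0.0, -0.194, 0.981], [0.0, 0.981, 0.194], [-1.0, 0.0, -0.0]]
contact_force: [-0.0, 0.1, -0.1]
width: 33.7
```

Emit:
{"method": "arm_command", "body": {
  "rows": [
    [1,0,0,0,0,0],
    [1,0,0,0,0,0],
    [1,0,0,0,0,0]
  ]
}}

```text
time_s: 24.7
tool_pos: [484.6, -245.8, 98.2]
tcp_rot: [[0.0, -0.194, 0.981], [-0.0, 0.981, 0.194], [-1.0, -0.0, 0.0]]
contact_force: [-0.7, 0.7, 2.8]
width: 33.7
```

Emit:
{"method": "arm_command", "body": {
  "rows": [
    [0.7,0,0,0,0,0],
    [0.7,0,0,0,0,0],
    [0.7,0,0,0,0,0]
  ]
}}

```text
time_s: 25.0
tool_pos: [484.7, -245.8, 98.0]
tcp_rot: [[0.0, -0.194, 0.981], [-0.0, 0.981, 0.194], [-1.0, -0.0, 0.0]]
contact_force: [-1.6, 3.4, 7.9]
width: 33.4
```

Contact. I ease off, open and rise.

Emit:
{"method": "arm_command", "body": {
  "rows": [
    [-0.9,0,0,0,0,0],
    [-0.9,0,0,0,0,0],
    [-0.9,0,0,0,0,0]
  ]
}}

```text
time_s: 25.3
tool_pos: [484.5, -245.8, 98.2]
tcp_rot: [[0.0, -0.194, 0.981], [-0.0, 0.981, 0.194], [-1.0, -0.0, 0.0]]
contact_force: [0.1, 0.1, 2.8]
width: 33.1
```

Emit:
{"method": "arm_command", "body": {
  "rows": [
    [0,0,0,0,0,0],
    [0,0,0,0,0,0],
    [0,0,0,0,0,0],
    [0,0,0,0,0,0],
    [0,0,0,0,0,0]
  ],
  "fingers": -0.5
}}

```text
time_s: 25.8
tool_pos: [484.4, -245.7, 98.0]
tcp_rot: [[-0.0, -0.194, 0.981], [0.0, 0.981, 0.194], [-1.0, 0.0, -0.0]]
contact_force: [0.9, -0.7, -0.4]
width: 64.2
```

Emit:
{"method": "arm_command", "body": {
  "rows": [
    [-8,0,0,0,0,0],
    [-20,0,0,0,0,0],
    [-45,0,0,0,0,0],
    [-80,0,0,0,0,0],
    [-110,0,0,0,0,0],
    [-120,0,0,0,0,0],
    [-120,0,0,0,0,0],
    [-120,0,0,0,0,0]
  ]
}}

```text
time_s: 26.6
tool_pos: [484.0, -245.4, 217.4]
tcp_rot: [[-0.001, -0.194, 0.981], [0.001, 0.981, 0.194], [-1.0, 0.001, -0.001]]
contact_force: [-1.1, -0.1, -1.5]
width: 64.6
```

```bash
python3 - <<'E'
from h import *
st()
d=optics.get_image("wrist"); cv2.imwrite("pics/w10.png",d["frame"][:,:,::-1])
a=optics.get_image("side"); crop(a,"s10.png",170,110,530,350,2.2)
a=optics.get_image("top"); crop(a,"t10.png",120,90,540,300,1.9)
E
```

```text
t 26.6 pos [ 483.97 -245.39  217.44] yaw 101.2 F [-1.11 -0.07 -1.51] T [ 0.03 -0.02  0.08] w 64.6
```

View pics/w10.png

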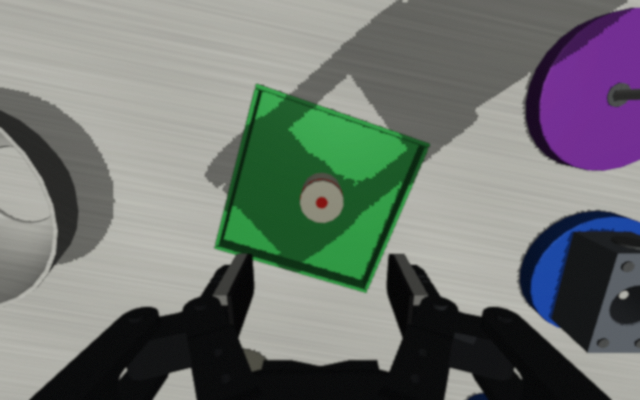

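View pics/s10.png

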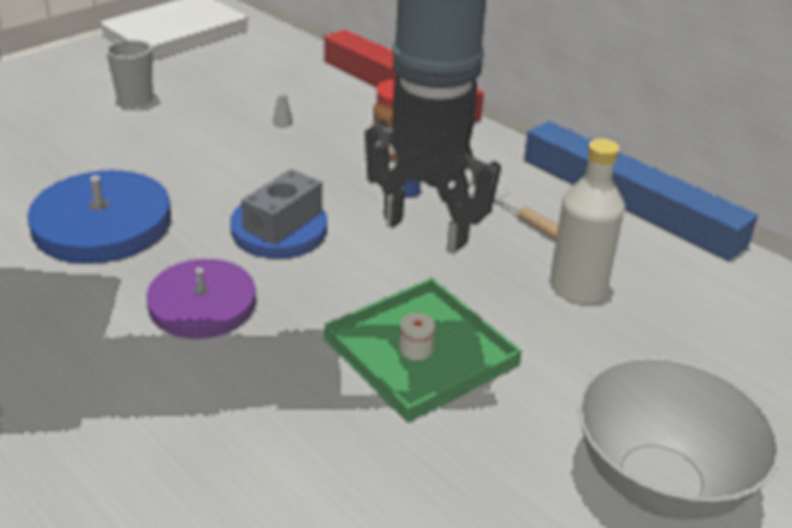

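View pics/t10.png

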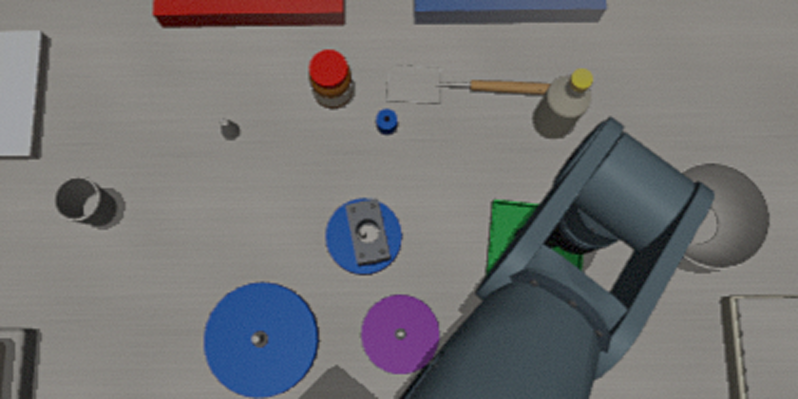

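The seat stands upright in the green tray (wrist (321,202), dot on top). The block is flat on the small blue stand, everything else is where it was, and the gripper is clear. I hand it in.

```bash
python3 -c "
from bench import r
print(r.job_done())"
```

```text
the job is handed in; nothing more can be done
None
```

The white seat now stands upright in the green wash tray, and the block sits flat on the small blue push-out stand. I handed the job in at about 26.7 s of the 72 s allowed; it reports no verdict.

- **Finding the hole:** I probed 12 spots around the 8.5 mm ring and found the hole at the tenth. I finished the ring, then came back to it.
- **Forces:** The hardest probe was the first, about 17 N net; the others were about 12 N or less. The seat started moving at about 8 N and came free after about 10 mm.
- **Pressing down:** The block stopped at TCP z 102.0, against an expected 101.6, and was pressed with about 15 N net.
- **Last checks:** The last pictures show the seat upright in the tray with its red dot on top, and the block flat on the stand. The other objects look unmoved, and the gripper is clear at about 217 mm.

Three readings disagreed:
- The grip on the 36 mm seat read about 33.4 mm, though it held without visible slip.
- The seat touched the tray floor about 1.5 mm higher than I had worked out.
- The side camera placed the tray about 12 mm from where the top camera did. I used the top camera's value, and the pictures confirmed it.

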